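# Pack a tasting set of closed jars

## Robot

A 7-joint arm with a two-finger parallel gripper is mounted at the origin on the work surface. World frame = base frame: x ahead of the robot, y to its left, z up, the work surface at z = 0. Lengths are in m, angles in rad, forces in N, time in s.
With the tool pointing down it reaches from about 0.4 to 0.9 m from the base axis. Payload 5.5 kg.
Tool frame: the origin (TCP) lies midway between the tips of the shut fingers; the grasp point (between the pads) lies 19 mm behind it (manip.grip_depth is the distance from the TCP to the grasp point, in m); z points along the fingers, x is the direction in which the jaws open and shut, and the axes are right-handed (so a half turn about z gives the same grasp; the last joint's range is limited). The gripper opens to 92 mm and grips with 3 to 60 N. Pads are 19 mm wide; open, the fingers measure 130 mm over their backs; the gripper's body (75 mm by 190 mm) begins 47 mm behind the grasp point.
Start: joints at [-0.922, 0.501, -0.427, 1.55, 0.221, 1.138, -0.21], TCP at [0.245, 0.602, 0.193] pointing down, gripper open.
Joint ranges: [-2.88, 2.88], [-0.31, 2.03], [-1.54, 1.56], [0.2, 2.42], [-1.41, 4.55], [0.19, 2.02], [-2.57, 2.57]. Speed limits (rad/s): [2.57, 2.57, 3.14, 3.14, 3.14, 3.14, 3.14].

## Interface

Orientations are given as a unit quaternion [x, y, z, w].
In Python, from bench import manip, effector, viewer gives the robot as it stands. Calls block until the motion is done:
- manip.move_pose(position, orientation): joint-space move of the TCP to a pose.
- manip.servo_line(position, ori=None, vel=0.15): straight line of the TCP; ori=None keeps the orientation; vel is the mean speed in m/s.
- manip.movej(angles): joint-space move.
- effector.open_jaws() and effector.close(f_grip=None): open the fingers fully, or close them until they stop; f_grip is the grip in N (None keeps the last).
- manip.sleep(seconds).
- manip.solve_ik(position, orientation): joint angles nearest the present ones, or None.
- viewer.get_image(name): name is "scene" or "top" or "wrist"; returns the picture (400x640x3 uint8, red, green, blue); there is no depth.
- viewer.get_calibration(name): a dict with "vfov" (degrees; the focal length in pixels is half the picture's height over the tangent of half this angle, whatever the lens; pixels are square), "cx", "cy" (the principal point, pixels), "eye" and "attitude" of the camera in the world. Camera axes: x right, y down, z forward; pixel columns grow to the right and rows downward; lengths in m; the calibration is good to about 2 mm. A picture is of the moment at which its call begins: read the wrist's pose just before it. get_calibration takes no time and is no camera call; for the wrist camera it gives the pose at the moment of the call.
A pose or a line that the arm cannot do raises manip.PlanningError and nothing moves.
- manip.hand_in(): hands the job in, once; it reports no verdict.
Readings, each from a call of its own:
- manip.current_clock(): time.
- manip.current_q(): joint angles.
- manip.current_joint_velocities(): joint speeds.
- manip.current_tau(): joint torques, N m.
- manip.current_tool_pos(): TCP position.
- manip.current_tcp_rot(): TCP orientation.
- manip.current_force(): force on the tool from outside, world axes, zero at the start.
- manip.current_wrist_torque(): the same for the moment, N m.
- manip.current_finger_gap(): finger opening in m.
Only numpy, scipy, OpenCV 4.12 (cv2) and the standard library are available. Lean on these libraries where they do the work, as an engineer would, in place of code of your own. Each camera call takes 0.05 s, during which the arm holds its last target. There are 200 camera calls.

## Task

Pack the tasting set: stand the four closed jars upright in the packing tray, each right down in the blue frame whose opening has its shape and size (large round, small round, square, oblong), without tipping any over. The two open, empty jars do not belong in the set: leave them standing where they are.

Things in the scene. Friction and masses are not known exactly. Their poses are not given: they have to be found in the camera images.
- big_jar: large round black jar with a white paper band, closed with a brass-coloured metal lid: 60 mm diameter, 84 mm high with the lid; straight side up to 67 mm, the lid (56 mm wide) above 70 mm; 0.2 to 0.35 kg. Origin: centre of its underside, z up.
- small_jar: small round black jar with a white paper band, closed with a brass-coloured metal lid: 42 mm diameter, 66 mm high with the lid; straight side up to 49 mm, the lid (39 mm wide) above 52 mm; about 0.1 kg. Origin: centre of its underside, z up.
- square_jar: square black jar, closed with a round brass-coloured lid: 52 x 52 mm, 76 mm high with the lid; flat sides up to 59 mm, the lid (44 mm wide) above 62 mm; about 0.2 kg. Origin: centre of its underside, z up. x and y square to its flat sides.
- oblong_jar: oblong black jar, closed with a round brass-coloured lid: 36 mm along its x, 60 mm along its y, 72 mm high with the lid; flat sides up to 55 mm, the lid (33 mm wide) above 58 mm; about 0.15 kg. Origin: centre of its underside, z up.
- nest_big: fixed blue plastic locating frame, 96 x 96 mm and 12 mm high, lying on the floor of the shallow metal packing tray (one of four frames, 104 mm apart in a 2 x 2 square, in any order; the tray's walls are 18 mm high, its floor 3 mm above the bench), with one through opening, round, 76 mm in diameter: the place of the large round jar. The origin is the centre of its underside, z up; x and y run along its outer sides.
- nest_small: fixed blue plastic locating frame, 96 x 96 mm and 12 mm high, lying on the floor of the shallow metal packing tray (one of four frames, 104 mm apart in a 2 x 2 square, in any order; the tray's walls are 18 mm high, its floor 3 mm above the bench), with one through opening, round, 56 mm in diameter: the place of the small round jar. The origin is the centre of its underside, z up; x and y run along its outer sides.
- nest_square: fixed blue plastic locating frame, 96 x 96 mm and 12 mm high, lying on the floor of the shallow metal packing tray (one of four frames, 104 mm apart in a 2 x 2 square, in any order; the tray's walls are 18 mm high, its floor 3 mm above the bench), with one through opening, square, 66 x 66 mm, its sides along the frame's x and y: the place of the square jar. The origin is the centre of its underside, z up; x and y run along its outer sides.
- nest_oblong: fixed blue plastic locating frame, 96 x 96 mm and 12 mm high, lying on the floor of the shallow metal packing tray (one of four frames, 104 mm apart in a 2 x 2 square, in any order; the tray's walls are 18 mm high, its floor 3 mm above the bench), with one through opening, oblong, 52 mm along the frame's x and 76 mm along its y: the place of the oblong jar. The origin is the centre of its underside, z up; x and y run along its outer sides.
- open_round: empty round black jar without a lid or paper band (open mouth): 60 mm diameter, 80 mm high; not to be packed. About 0.06 kg. Origin: centre of its underside, z up.
- open_square: empty square black jar without a lid (open round mouth): 52 x 52 mm, 74 mm high; not to be packed. About 0.06 kg. Origin: centre of its underside, z up.
Mind the look-alikes: they are no part of the job. What is shaped like the nest_oblong but red or white is not meant.

How it is judged:
At the end, for the whole second after the job is handed in: Each of the four closed jars stands upright (within 0.08 rad), released and at rest, on the tray floor (within 5 mm in height) inside its own frame, its axis within 13 mm of the frame's centre; both open jars stand upright within 20 mm of where they started (horizontal distance between big_jar and nest_big below 0.013 m and z of big_jar in the frame of nest_big between -0.005 and 0.005 m and angle between each of big_jar, small_jar, square_jar, oblong_jar, open_round, open_square's own z axis and vertical below 0.08 rad and linear speed of each of big_jar, small_jar, square_jar, oblong_jar, open_round, open_square below 0.02 m/s and contact force between each of big_jar, small_jar, square_jar, oblong_jar and the fingers below 0.1 N and horizontal distance between small_jar and nest_small below 0.013 m and z of small_jar in the frame of nest_small between -0.005 and 0.005 m and horizontal distance between square_jar and nest_square below 0.013 m and z of square_jar in the frame of nest_square between -0.005 and 0.005 m and horizontal distance between oblong_jar and nest_oblong below 0.013 m and z of oblong_jar in the frame of nest_oblong between -0.005 and 0.005 m and distance of each of open_round, open_square from where it was at the start of the episode below 0.02 m); the robot touches nothing.
It fails at once if an open jar is moved more than 30 mm or tipped over (distance of any of open_round, open_square from where it was at the start of the episode above 0.03 m or angle between any of open_round, open_square's own z axis and vertical above 0.5 rad).
It fails at once if a closed jar is tipped over (angle between any of big_jar, small_jar, square_jar, oblong_jar's own z axis and vertical above 0.8 rad).
It also fails if it takes over 102 s, if anything falls off the work surface, if the arm or the gripper's body presses on something with over 40 N, if the wrist force passes 120 N, or if a joint passes its speed limit or range.

## Working session

There is one attempt and no reset: what is moved stays moved. The work goes in short steps, each a Python script; the robot and the scene stay as the last script left them, time stands still between calls to the robot, and variables do not carry over. Pictures are saved under pics/ and viewed, about 12 in all and at most 16, crops included, and the job is handed in when it is done.

```bash
mkdir -p pics; ls; python3 - <<'E'
from bench import manip, effector, viewer
import cv2
for n in ("top","scene"):
    cv2.imwrite(f"pics/{n}0.png",viewer.get_image(n)[:,:,::-1]); print(n,viewer.get_calibration(n))
print(viewer.get_calibration("wrist"),manip.current_tool_pos(),manip.current_tcp_rot(),manip.current_clock())
E
```

```text
pics
top {'vfov': 43.29706125039349, 'cx': 327.41791736211263, 'cy': 207.23626517948136, 'eye': array([ 0.55187415, -0.01831937,  1.30322727]), 'attitude': array([-0.70128392,  0.71245539, -0.01811325,  0.016736  ])}
scene {'vfov': 55.69596835147761, 'cx': 327.3968123250649, 'cy': 209.77772207976466, 'eye': array([ 0.97202305, -0.67185105,  0.73847585]), 'attitude': array([ 0.8858854 ,  0.22323901, -0.09763826, -0.39476344])}
{'vfov': 70.32957963665538, 'cx': 318.8787917250644, 'cy': 192.21642581925278, 'eye': array([0.17104345, 0.63154768, 0.38359462]), 'attitude': array([0.82077889, 0.55210579, 0.08083568, 0.12233892])} [0.24437529 0.60157864 0.19237723] [ 8.29529731e-01  5.58461880e-01 -7.33893446e-04  4.63781499e-04] 0.1
```

View pics/top0.png

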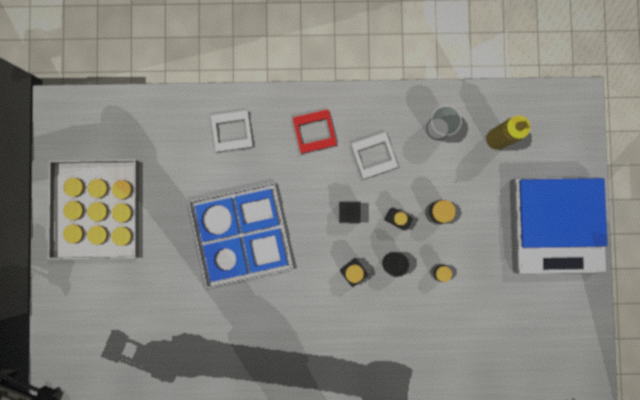

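View pics/scene0.png

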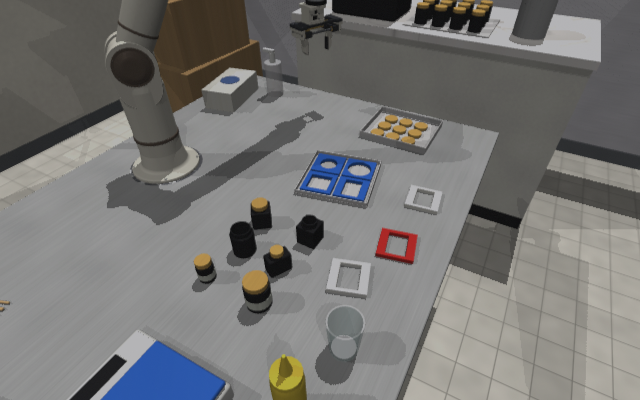

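The top view shows the closed jars at these pixels: square (355,272), oblong (400,217), big (443,211) and small (444,273). The open round jar is at (396,263) and the open square at (350,211). The tray is around (243,234). I'll enlarge both areas.

```bash
python3 - <<'E'
import cv2
im=cv2.imread("pics/top0.png")
a=cv2.resize(im[190:295,325:465],None,fx=5.5,fy=5.5,interpolation=cv2.INTER_CUBIC)
b=cv2.resize(im[178:290,183:303],None,fx=5,fy=5,interpolation=cv2.INTER_CUBIC)
cv2.imwrite("pics/ja.png",a);cv2.imwrite("pics/tr.png",b)
E
```

```text
(no output)
```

View pics/ja.png

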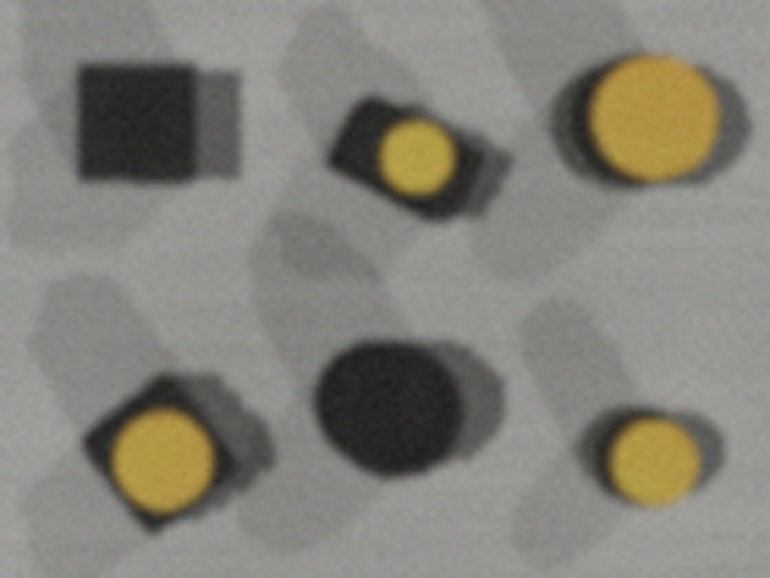

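View pics/tr.png

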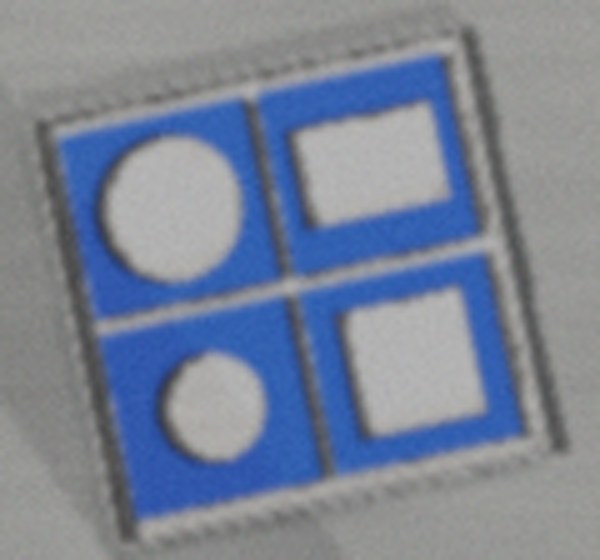

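```bash
cat > h.py <<'E'
import numpy as np, cv2
from scipy.spatial.transform import Rotation as R
from bench import manip, effector, viewer
def px2w(cal,u,v,z):
    f=200/np.tan(np.radians(cal["vfov"]/2))
    d=R.from_quat(cal["attitude"]).apply([(u-cal["cx"])/f,(v-cal["cy"])/f,1]); e=np.array(cal["eye"])
    return e+d*(z-e[2])/d[2]
def w2px(cal,p):
    f=200/np.tan(np.radians(cal["vfov"]/2))
    c=R.from_quat(cal["attitude"]).inv().apply(np.array(p)-cal["eye"]); return cal["cx"]+f*c[0]/c[2],cal["cy"]+f*c[1]/c[2]
def down(a):  # jaw (tool x) at world angle a, tool z down
    x=np.array([np.cos(a),np.sin(a),0]); z=np.array([0,0,-1.]); return R.from_matrix(np.c_[x,np.cross(z,x),z]).as_quat()
def lids(im):
    h=cv2.cvtColor(im,cv2.COLOR_RGB2HSV); m=cv2.inRange(h,(15,110,80),(32,255,255))
    n,_,s,c=cv2.connectedComponentsWithStats(m); return [(c[i],s[i]) for i in range(1,n) if s[i,4]>60]
E
python3 - <<'E'
from h import *
c=viewer.get_calibration("top"); im=cv2.imread("pics/top0.png")[:,:,::-1].copy()
for (p,s) in lids(im):
    if 330<p[0]<465 and 190<p[1]<290: print(p.round(1),s[2:],px2w(c,*(p),0.08).round(4), px2w(c,*p,0.07).round(4))
A=lambda x,y:(325+x/5.5-.4,190+y/5.5-.4); B=lambda x,y:(183+x/5-.4,178+y/5-.4)
def ang(a,b,z): d=px2w(c,*a,z)-px2w(c,*b,z); return np.degrees(np.arctan2(d[1],d[0])),np.linalg.norm(d)
print("sq",ang(A(85,440),A(153,530),.059),ang(A(85,440),A(172,373),.059))
print("ob",ang(A(332,160),A(437,218),.055),ang(A(332,160),A(372,97),.055))
print("open sq",px2w(c,*A(137,123),.07),"open rd",px2w(c,*A(390,408),.06))
P=[px2w(c,*B(*q),.015) for q in((57,143),(447,57),(525,435),(138,520))]
print("tray",np.mean(P,0)); 
for i in range(4): d=P[i]-P[i-1]; print(np.linalg.norm(d),np.degrees(np.arctan2(d[1],d[0])))
for n,q in dict(big=(172,209),ob=(371,164),small=(213,407),sq=(413,363)).items(): print(n,px2w(c,*B(*q),.009))
E
```

```text
[443.2 211.1] [ 24  23 426] [ 0.5983 -0.3023  0.08  ] [ 0.5987 -0.3046  0.07  ]
[400.3 218.3] [ 14  15 161] [ 0.5825 -0.1977  0.08  ] [ 0.5827 -0.1992  0.07  ]
[354.2 273.2] [ 19  20 289] [ 0.4518 -0.0833  0.08  ] [ 0.4509 -0.0838  0.07  ]
[443.2 273.4] [ 17  16 200] [ 0.4479 -0.2982  0.08  ] [ 0.447  -0.3005  0.07  ]
sq (np.float64(36.25349489951368), np.float64(0.05013752075406803)) (np.float64(126.52638614427956), np.float64(0.0490606158475171))
ob (np.float64(60.105167465683614), np.float64(0.053867790976565535)) (np.float64(146.44923475480354), np.float64(0.03374920563821086))
open sq [ 0.60024257 -0.07512407  0.07      ] open rd [ 0.4714504  -0.18631363  0.06      ]
tray [0.54742799 0.20041613 0.015     ]
0.1966842593863039 11.910620789739998
0.204153279264199 -78.41216371281155
0.1972323484876965 -168.98644105737597
0.2010691302744635 101.43358868997039
big [0.58889889 0.26262693 0.009     ]
ob [0.61041653 0.16026311 0.009     ]
small [0.48727153 0.24217396 0.009     ]
sq [0.50808632 0.13967538 0.009     ]
```

Frames and jars agree with each other, with a tray yaw of about 11.6°. Next I'll move over the jars and check with the wrist camera.

```bash
cat >> h.py <<'E'
T=np.radians(11.6); U=np.array([np.cos(T),np.sin(T)]); V=np.array([-U[1],U[0]]); TC=np.array([.548,.201])
JAR=dict(big=((.5982,-.3016),.084,T),small=((.4468,-.3012),.066,T),square=((.4514,-.0835),.076,np.radians(36.3)),oblong=((.5827,-.199),.072,np.radians(-31.7)))
NEST=dict(big=TC+.052*(U+V),oblong=TC+.052*(U-V),small=TC+.052*(V-U),square=TC-.052*(U+V))
def go(xy,z,a):
    """move_pose with the jaw angle (mod pi) needing least joint travel"""
    q0=np.array(manip.current_q()); best=None
    for k in (a,a+np.pi):
        q=manip.solve_ik([*xy,z],down(k))
        if q is not None and (best is None or abs(q-q0).max()<best[0]): best=(abs(np.array(q)-q0).max(),k)
    manip.move_pose([*xy,z],down(best[1])); return best
E
python3 - <<'E'
from h import *
for n,((x,y),h,a) in JAR.items():
    print(n,[manip.solve_ik([x,y,.03],down(k)) is not None for k in (a,a+np.pi)],[manip.solve_ik([*NEST[n],.03],down(k)) is not None for k in (T,T+np.pi)])
print(go((.5,-.2),.30,T),manip.current_clock(),manip.current_q())
manip.sleep(.2)
c=viewer.get_calibration("wrist"); im=viewer.get_image("wrist").copy()
for p,s in lids(im): print(p.round(1),s[2:])
for n,((x,y),h,a) in JAR.items():
    u=w2px(c,(x,y,h)); print(n,u); cv2.drawMarker(im,(int(round(u[0])),int(round(u[1]))),(255,0,0),cv2.MARKER_CROSS,20,1)
cv2.imwrite("pics/w1.png",im[:,:,::-1])
E
```

```text
big [True, True] [True, True]
small [True, True] [True, True]
square [True, True] [True, True]
oblong [True, True] [True, True]
(np.float64(0.9185082950865733), np.float64(0.20245819323134223)) 3.075 [-0.00433863  0.18487077  0.38586969  1.71876253 -0.07311727  1.25246802
  0.60299911]
[300.3  70. ] [ 34  37 963]
[371.6 169.6] [ 23  23 414]
[273.1 212.9] [ 25  25 471]
[366. 235.] [ 35  35 956]
[158.7 278.3] [ 18  49 408]
[480.2 277.7] [ 14  48 291]
[447.7 317.8] [ 273   20 1542]
[449.4 391. ] [12 18 87]
big (np.float64(367.3290971810154), np.float64(237.72514457334677))
small (np.float64(274.0454702581974), np.float64(215.27582686763847))
square (np.float64(301.37691477624867), np.float64(71.55752532329323))
oblong (np.float64(373.02064434414274), np.float64(171.70582839905347))
```

View pics/w1.png

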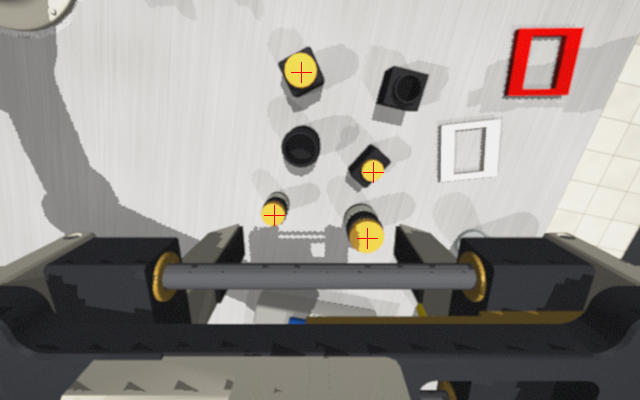

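The wrist view agrees with the estimates to about 2 px, and the crosses sit on the lids. I'll do the small jar first and check the grip on the way.

```bash
cat >> h.py <<'E'
GZ=dict(small=.020,oblong=.025,square=.029,big=.030)
def pick(n,f=20,up=.16):
    (x,y),h,a=JAR[n]; z=GZ[n]
    go((x,y),up,a); manip.servo_line([x,y,z],vel=.12); print("at",manip.current_tool_pos().round(4),manip.current_force().round(1))
    effector.close(f_grip=f); g=manip.current_finger_gap(); print(n,"gap",g)
    manip.servo_line([x,y,up],vel=.12); print("lifted gap",manip.current_finger_gap(),"F",manip.current_force().round(1),"t",manip.current_clock())
def place(n,up=.16):
    x,y=NEST[n]; z=GZ[n]+.003
    go((x,y),up,T); manip.servo_line([x,y,z+.02],vel=.12); manip.servo_line([x,y,z+.0015],vel=.04); print("down",manip.current_tool_pos().round(4),manip.current_force().round(1))
    effector.open_jaws(); manip.servo_line([x,y,up],vel=.15); print("t",manip.current_clock())
E
python3 - <<'E'
from h import *
pick("small",15)
place("small")
manip.servo_line([.45,.1,.3],vel=.3); manip.sleep(.2)
c=viewer.get_calibration("wrist"); cv2.imwrite("pics/w2.png",viewer.get_image("wrist")[:,:,::-1])
cv2.imwrite("pics/t2.png",viewer.get_image("top")[:,:,::-1]);print(manip.current_clock())
E
```

```text
at [ 0.4474 -0.3016  0.0207] [-0.1  0.2 -0.6]
small gap 0.038049017639978915
lifted gap 0.038910064334393805 F [ 0.8  0.  -2.3] t 7.5917
down [0.4865 0.2414 0.0242] [ 0.4  0.2 -0.7]
t 13.325
14.45
```

View pics/w2.png

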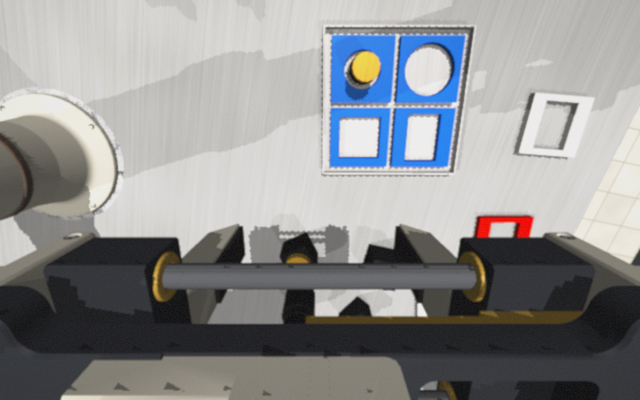

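The small jar is in the upper-left frame with its lid at (366,67). The 38 mm gap is smaller than I expected for a 42 mm jar, so I'll check the jar's position with numbers and a crop.

```bash
python3 - <<'E'
from h import *
c=viewer.get_calibration("wrist"); im=cv2.imread("pics/w2.png")
u=w2px(c,(*NEST["small"],.069)); b=w2px(c,(*NEST["small"],.015)); print("pred lid",u,"pred hole rim",b)
for p,s in lids(im[:,:,::-1].copy())[:2]: print(p,s,px2w(c,*p,.067))
ct=viewer.get_calibration("top"); it=cv2.imread("pics/t2.png")
print("top pred",w2px(ct,(*NEST["small"],.069)),NEST["small"])
for p,s in lids(it[:,:,::-1].copy()):
    if 195<p[0]<300 and 180<p[1]<290: print("top",p,s[2:],px2w(ct,*p,.067))
a=cv2.resize(im[20:180,315:475],None,fx=2.5,fy=2.5,interpolation=2); t=cv2.resize(it[178:290,183:303],None,fx=3.3,fy=3.571,interpolation=2)
cv2.imwrite("pics/c2.png",np.hstack([a,t]))
E
```

```text
pred lid (np.float64(367.13211376414444), np.float64(66.44457464757039)) pred hole rim (np.float64(361.5204698142105), np.float64(71.08916144301476))
[365.13916786  66.6456241 ] [351  51  29  32 697] [0.48424458 0.24098753 0.067     ]
[158.17927171 278.01960784] [152 253  18  49 357] [ 0.21914467 -0.15483663  0.067     ]
top pred (np.float64(220.53918917262808), np.float64(260.58112157307306)) [0.48660604 0.24148186]
top [221.9947644 260.7434555] [ 15  15 191] [0.48604868 0.23835102 0.067     ]
```

View pics/c2.png

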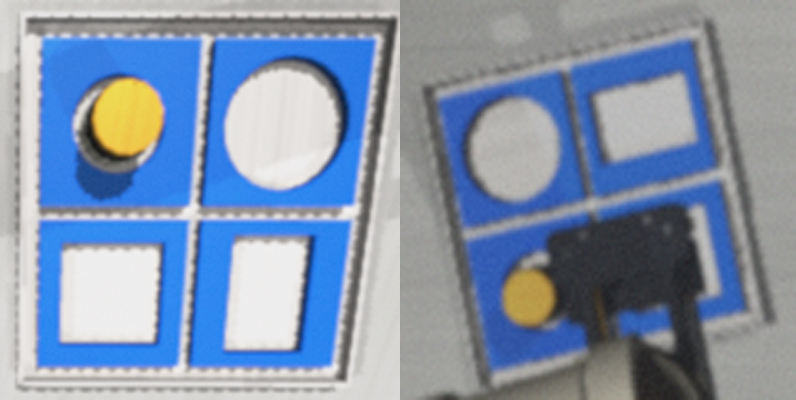

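The small jar is within about 3 mm of its frame's centre and standing. Continuing with the oblong and the square jar.

```bash
python3 - <<'E'
from h import *
for n in ("oblong","square"):
    pick(n,22); place(n)
manip.servo_line([.45,.1,.3],vel=.3); manip.sleep(.2)
c=viewer.get_calibration("wrist"); im=viewer.get_image("wrist")
for n in ("small","oblong","square"):
    u=w2px(c,(*NEST[n],{"small":.069,"oblong":.075,"square":.079}[n])); print(n,u)
for p,s in lids(im)[:4]: print(p)
cv2.imwrite("pics/w3.png",cv2.resize(im[0:240,200:520],None,fx=2,fy=2)[:,:,::-1]);print(manip.current_clock())
E
```

```text
at [ 0.5835 -0.1993  0.0259] [-0.3 -0.7  0.8]
oblong gap 0.032025767539815966
lifted gap 0.032302265236357104 F [ 0.4  0.4 -2. ] t 19.2917
down [0.6092 0.1604 0.0292] [ 0.7 -0.2 -1.4]
t 24.4167
at [ 0.4521 -0.0836  0.0296] [-0.  -0.9 -1. ]
square gap 0.04288931338560712
lifted gap 0.04367066037134319 F [ 0.6  0.7 -1. ] t 28.8333
down [0.5074 0.1395 0.0333] [ 0.1 -0.2 -1.1]
t 33.325
small (np.float64(367.704320318779), np.float64(65.75367535182237))
oblong (np.float64(436.7157628303647), np.float64(143.17324176304814))
square (np.float64(365.24754431662427), np.float64(143.54336523373547))
[365.16165951  65.67811159]
[364.17639752 141.28447205]
[433.69379015 141.93576017]
[158.55837563 277.93401015]
34.25
```

View pics/w3.png

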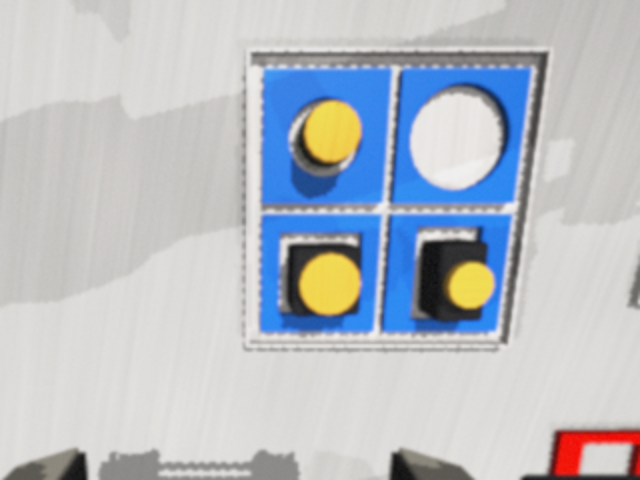

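All three jars stand in their frames. Their wrist pixels match the predictions with the same 2 px bias as before. Now the big jar.

```bash
python3 - <<'E'
from h import *
pick("big",30); place("big")
print("open gap",manip.current_finger_gap())
manip.servo_line([.45,.1,.3],vel=.3); manip.sleep(.2)
c=viewer.get_calibration("wrist"); im=viewer.get_image("wrist")
print("big",w2px(c,(*NEST["big"],.087)))
for p,s in lids(im)[:5]: print(p)
a=cv2.resize(im[0:240,200:520],(400,300))
go((.35,-.45),.35,T); t=viewer.get_image("top")
ct=viewer.get_calibration("top")
for p,s in lids(t):
    if 195<p[0]<300 and 180<p[1]<290: print("top",p)
for n,z in dict(big=.087,oblong=.075,square=.079,small=.069).items(): print(n,np.round(w2px(ct,(*NEST[n],z)),1))
b=cv2.resize(t[170:290,190:430],(800,400),interpolation=2)
cv2.imwrite("pics/w4.png",a[:,:,::-1]);cv2.imwrite("pics/t4.png",b[:,:,::-1]);cv2.imwrite("pics/s4.png",viewer.get_image("scene")[:,:,::-1]);print(manip.current_clock())
E
```

```text
at [ 0.5989 -0.3021  0.031 ] [ 0.3  0.1 -0.3]
big gap 0.05824279989072668
lifted gap 0.05823093815082212 F [-0.5 -0.  -2.6] t 39.0083
down [0.5884 0.2623 0.0343] [-0.3 -0.5 -2.6]
t 44.4167
open gap 0.0916834210864328
big (np.float64(448.7781660409397), np.float64(64.09207588788337))
[446.92676768  63.9375    ]
[364.30935252  65.91654676]
[363.27080745 141.31304348]
[432.61833689 141.91471215]
[158.8992629  277.87960688]
top [253.67532468 210.16233766]
top [211.73934837 218.51378446]
top [261.9252669  251.30604982]
top [222.06382979 260.64361702]
big [210.1 218.8]
oblong [253.  209.7]
square [261.7 251.5]
small [220.5 260.6]
47.7833
```

View pics/t4.png

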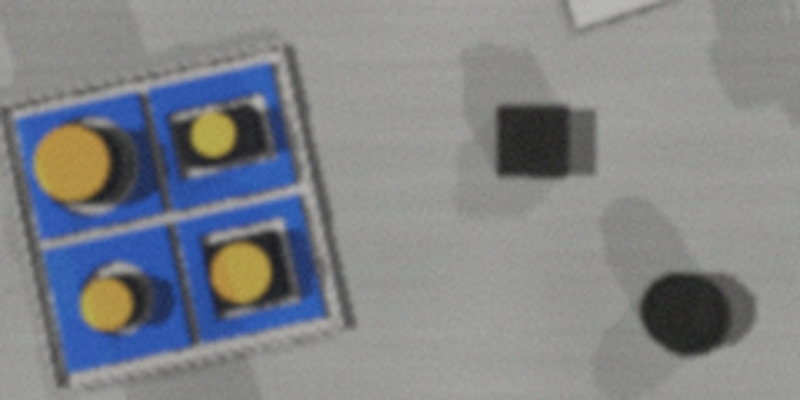

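View pics/s4.png

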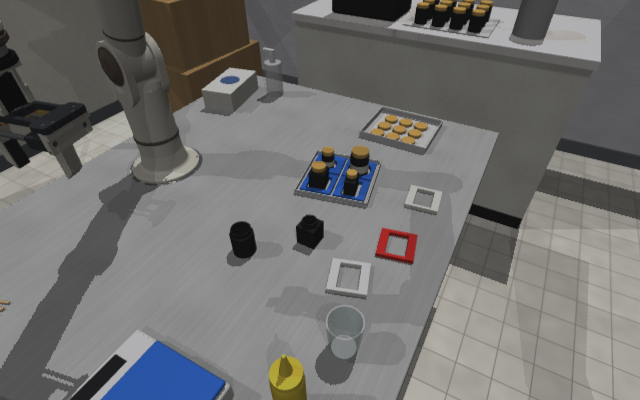

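View pics/w4.png

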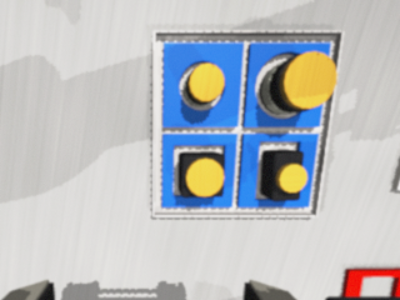

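All four jars are in their own frames, with lids within about 2 px of the predictions in both the top and wrist views. The open jars haven't moved: (242,238) and (310,231) in the scene view, as at the start.

```bash
python3 -c "
from bench import manip
manip.hand_in(); print(manip.current_clock())"
```

```text
the job is handed in; nothing more can be done
the job is handed in; nothing more can be done
```

All four closed jars (small, oblong, square, big) are standing in their own frames, and I handed the job in at about 48 s of the 102 s allowed; no verdict was reported.

- **Position:** in the last top and wrist pictures every lid was within about 2 px of where it should be. That is about 2–4 mm against the 13 mm allowed, and all four jars look upright and right down in their openings.
- **Open jars:** both stand where they started, at the same pixel positions in the scene picture as before.
- **Robot:** the gripper is open and parked well clear of everything.
- **One reading disagreed:** the finger gap while gripping read below the jars' widths: small 38 mm for 42, oblong 32 for 36, square 43 for 52, big 58 for 60. The readings are close to the lid widths, so the pads may have held the lids, or the gap sensor may be off. I didn't find out which. None of the jars slipped, and the pictures show no effect on where they ended up.

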